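# Find the run-out reagent pack by its weight and replace it

## Robot

A 6-joint arm with a two-finger parallel gripper is mounted at the origin on the work surface. World frame = base frame: x ahead of the robot, y to its left, z up, the work surface at z = 0. Lengths are in m, angles in rad, forces in N, time in s.
With the tool pointing down it reaches from about 0.425 to 1.125 m from the base axis. Payload 14.9 kg.
Tool frame: the origin (TCP) lies where the fingers leave the gripper's body, on its centre line; the fingertips stand 78 mm ahead of it and the grasp point (between the pads) lies 60 mm ahead of it; z points along the fingers, y is the line along which they close (so a half turn about z gives the same grasp; the last joint's range is limited). The gripper opens to 91 mm and grips with 3 to 60 N. Pads are 32 mm wide; open, the fingers measure 118 mm over their backs; the gripper's body (76 mm by 178 mm) begins 60 mm behind the grasp point.
Start: joints at [1.301, 0.379, 1.734, -0, 1.028, -0.033], TCP at [0.164, 0.68, 0.292] pointing down, gripper open.
Joint ranges: [-2.77, 2.77], [-0.74, 2.19], [0, 2.66], [-1.06, 4.2], [0.31, 2.87], [-3.08, 3.08]. Speed limits (rad/s): [1.89, 1.89, 2.39, 3.14, 3.14, 3.14].

## Interface

Orientations are given as a unit quaternion [x, y, z, w].
In Python, from station import move_pose, movel, set_joints, command_gripper, sleep, solve_ik, state, snapshot, get_calibration, MotionError, job_done, spot_in, outline_of gives the robot as it stands. Calls block until the motion is done:
- move_pose(position, orientation): joint-space move of the TCP to a pose.
- movel(position, speed=0.15, rot=None, guard=None): straight line of the TCP; rot=None keeps the orientation; speed is the mean speed in m/s. With guard (N) it stops when the force on the tool has changed by that much, and returns True; else False.
- set_joints(angles): joint-space move.
- command_gripper(opening, newtons=None): finger opening in m; newtons is the grip in N (None keeps the last); returns when the fingers have stopped.
- sleep(seconds).
- solve_ik(position, orientation): joint angles nearest the present ones, or None.
- state(): the state.
- snapshot(name): name is "side" or "top" or "wrist"; returns the picture (384x512x3 uint8, red, green, blue); there is no depth.
- get_calibration(name): a dict with "vertical_fov" (degrees; the focal length in pixels is half the picture's height over the tangent of half this angle, whatever the lens; pixels are square), "cx", "cy" (the principal point, pixels), "k1" (the pictures are not rectified: a ray, as slopes to the right and down, at radius r is drawn at 1 + k1 r^2 times it, then the intrinsics apply), "rvec" (rotation vector, rad) and "tvec" (3), from world to camera coordinates, as OpenCV has them. Camera axes: x right, y down, z forward; pixel columns grow to the right and rows downward; lengths in m; the calibration is good to about 2 mm. A picture is of the moment at which its call begins: read the wrist's pose just before it. get_calibration takes no time and is no camera call; for the wrist camera it gives the pose at the moment of the call.
A pose or a line that the arm cannot do raises MotionError and nothing moves.
- job_done(): hands the job in; it is judged then, once.
Trained networks look in the newest picture that a camera, given by its name, has taken for a name from the list of things; names that differ only in an ending like _2 or _b are one class to them, and where a whole thing is asked for, a point or a joint stands for the part that bears it (a point fixed in the world has none). Each returns a list of dicts, best first, with "score" (0 to 1); they miss things now and then, are a little off and sometimes report something else, mostly with a low value. They report only what shows in the picture. A call takes as long as a camera call.
- spot_in(camera, thing): "rect" ([centre column, centre row, width, height] in pixels, round what is visible of it).
- outline_of(camera, thing): "region" (384x512 bool, what is visible of it) and "rect" ([centre column, centre row, width, height] in pixels, round what is visible of it).
The state is a dict: "t": time; "joint_pos": joint angles; "joint_vel": joint speeds; "joint_torque": joint torques, N m; "eef_pos": TCP position; "tcp_rot": TCP orientation; "wrist_force": force on the tool from outside, world axes, zero at the start; "moment": the same for the moment, N m; "grip_width": finger opening in m; "grip_force": force on a finger pad.
Only numpy, scipy, OpenCV 4.12 (cv2) and the standard library are available. Lean on these libraries where they do the work, as an engineer would, in place of code of your own. Each camera call takes 0.05 s, during which the arm holds its last target. There are 200 camera calls.

## Task

One of the three reagent packs in the slanted rack has run out, but they look alike: lift them to feel which is the light one, leave the full ones in the places where they stood, and put the run-out pack in the grey returns crate. Put the fresh pack from the bench, its cap still shut, fully down into the free place with the cap at the low end like the others; once it is in and let go, squeeze the two yellow tabs of its cap together and turn the cap anticlockwise (seen from above) all the way to its open stop. Do not disturb the tube rack, pen pot and wash bottle.

Things in the scene. Friction and masses are not known exactly. Their poses are not given: they have to be found in the camera images.
- pack_a: One of three packs in the slanted rack, identical to the eye: opaque white box, 150 mm long (own x) x 46 wide (y) x 85 tall (z), smooth parallel sides; origin at the centre of its underside. On top, 45 mm from the middle towards -x (low end), a blue cap with two yellow tabs, 28 mm tall, already open, one piece with the pack. Loose; full or run out, felt only by weight.
- pack_b: As pack_a. Two of the three packs are full (0.27 to 0.45 kg), one has run out (0.06 to 0.11 kg); which place it stands in is drawn anew each time.
- pack_c: As pack_a.
- pack_new: The fresh, full pack (0.36 to 0.46 kg), standing upright on the bench; same white body as pack_a (150 x 46 x 85 mm, origin at the centre of its underside, x along its length, cap 45 mm from the middle towards -x), but its cap turns. Loose.
- cap_mid (a point): Point on the turning axis of the fresh pack's cap, 14 mm above the pack's top face. z: the turning axis, away from the pack. x: along the line of the two tabs, turning with the cap (shut: the pack's length, x as the pack's). The cap between the tabs is 34 mm across and rises to 25 mm above the pack's top face.
- tab_1_face (a point): Middle of the outer face of the fresh cap's +x tab, an upright yellow plate 17 mm wide, from 8 to 28 mm above the pack's top face; the other tab mirrors it. 60 mm over both outer faces; each is sprung outwards and goes in 6 mm against 2 to 7 N (48 mm over both).
- cap_new (a joint): Turn of the fresh pack's cap, rad: 0 shut, growing anticlockwise seen from above, 1.10 at the open stop. A tooth under each tab runs against a rib on the pack: it turns only while both are squeezed well in (3 mm or more each); past 0.5 rad they may be let out. The ribs stand 4 mm high: fingertips must stay above them.
- rack: Fixed white sheet-metal rack, three places 80 mm apart along its y. Seats slope up at 30 degrees towards its +x: packs lean 30 degrees towards its -x, the low end. Origin on the bench under the middle place, z up. Lip 22 mm high at the low end, high end open. Each place has side rails 20 mm high, 53 mm apart inside; 34 mm free between packs.
- place_0 (a point): The seat at the rack's -y side: where the origin of a seated pack lies (a pack pushed against the lip lies 2 mm lower down the slope). 64 mm above the bench. Axes as the rack's: they do not slope.
- place_1 (a point): As place_0, the middle seat.
- place_2 (a point): As place_0, the seat at the rack's +y side.
- crate: Fixed grey open returns crate, 230 mm (own x) x 170 mm (own y) outside, walls 4 mm thick and 62 mm high; origin on the bench under its middle. The crate and the fresh pack stand on opposite sides of the rack, either way round.
- tube_rack: Bystander: white wire rack of capped blood tubes, 64 x 144 x 106 mm, origin under its middle.
- pen_pot: Bystander: pale blue pot of marker pens, 75 x 60 mm, 155 mm tall with the pens, origin under its middle.
- wash_bottle: Bystander: white bottle with a red cap, 70 mm across, 165 mm tall, origin under its middle.

How it is judged:
By the outcome, as a careful person would: the job done as asked, in the order asked, and still so for the second after the job is handed in, with the robot touching nothing.
It also fails if it takes over 72 s, if anything falls off the work surface, if the arm or the gripper's body presses on something with over 40 N, if the wrist force passes 120 N, or if a joint passes its speed limit or range.

## Working session

There is one attempt and no reset: what is moved stays moved. The work goes in short steps, each a Python script; the robot and the scene stay as the last script left them, time stands still between calls to the robot, and variables do not carry over. Pictures are saved under pics/ and viewed, at most 10 in all, crops included, and the job is handed in when it is done.

```bash
mkdir -p pics; ls
cat > shot.py <<'E'
import cv2,numpy as np
from station import *
E
python3 - <<'E'
from station import *
import cv2,numpy as np
for c in ("side","top"):
    im=snapshot(c); cv2.imwrite(f"pics/{c}0.png",im[:,:,::-1])
    k=get_calibration(c); print(c,{a:np.round(b,4).tolist() for a,b in k.items()})
    for th in ("pack_a","pack_new","cap_new","rack","crate","tube_rack","pen_pot","wash_bottle"):
        print(th,[(round(d["score"],2),np.round(d["rect"]).astype(int).tolist()) for d in spot_in(c,th)][:5])
s=state();print({k:np.round(v,3).tolist() for k,v in s.items()})
E
```

```text
pics
side {'vertical_fov': 54.1764, 'cx': 252.1043, 'cy': 198.8108, 'k1': 0.0075, 'rvec': [2.2114, -0.2316, 0.0989], 'tvec': [-0.5699, 0.1348, 1.0585]}
pack_a [(0.63, [267, 202, 62, 57]), (0.61, [246, 166, 45, 36]), (0.58, [255, 182, 48, 42])]
pack_new [(0.93, [195, 156, 44, 37])]
cap_new [(0.53, [184, 147, 17, 9])]
rack [(0.84, [282, 201, 57, 84])]
crate []
tube_rack [(0.95, [279, 150, 26, 43])]
pen_pot [(0.73, [336, 234, 42, 50]), (0.4, [278, 199, 57, 84])]
wash_bottle [(0.78, [335, 274, 38, 64]), (0.5, [282, 203, 62, 88])]
top {'vertical_fov': 54.186, 'cx': 255.2261, 'cy': 192.0351, 'k1': 0.014, 'rvec': [2.1161, -2.1414, 0.2039], 'tvec': [-0.0035, 0.6016, 1.0186]}
pack_a [(0.81, [278, 186, 27, 62]), (0.79, [249, 193, 29, 65]), (0.74, [220, 197, 26, 60])]
pack_new [(0.55, [137, 250, 27, 55]), (0.26, [243, 184, 95, 69])]
cap_new [(0.68, [128, 270, 15, 27])]
rack [(0.64, [243, 184, 95, 72])]
crate [(0.95, [378, 227, 62, 84]), (0.29, [148, 148, 58, 29])]
tube_rack [(0.6, [148, 149, 60, 31]), (0.3, [277, 185, 26, 64])]
pen_pot [(0.58, [321, 137, 35, 48]), (0.18, [365, 157, 34, 38])]
wash_bottle [(0.86, [365, 155, 33, 36])]
{'t': 0.9, 'joint_pos': [1.301, 0.379, 1.734, -0.0, 1.028, -0.033], 'joint_vel': [-0.0, 0.001, 0.001, -0.002, 0.002, 0.0], 'joint_torque': [0.0, -76.37, -43.474, 0.065, 0.039, -0.0], 'eef_pos': [0.164, 0.68, 0.292], 'tcp_rot': [0.118, 0.993, 0.0, 0.0], 'wrist_force': [0.149, -1.215, 0.553], 'moment': [-0.023, 0.032, 0.011], 'grip_force': 0.0, 'grip_width': 0.091}
```

Run:
```python
import cv2
for c in("side","top"):
    im=cv2.imread(f"pics/{c}0.png")
    cr=im[110:320,80:430] if c=="top" else im[110:320,130:400]
    f=800/cr.shape[1] if c=="top" else 2.85
    cv2.imwrite(f"pics/{c}0c.png",cv2.resize(cr,None,fx=f,fy=f,interpolation=cv2.INTER_CUBIC))
```

```text
(no output)
```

View pics/top0c.png

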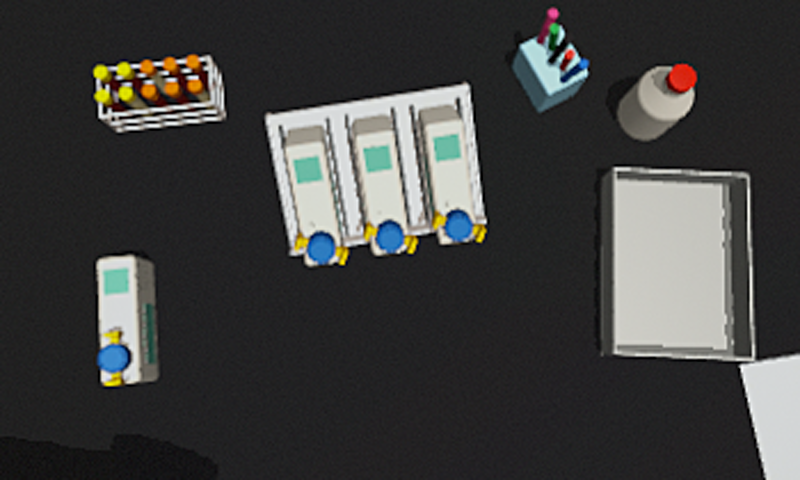

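View pics/side0c.png

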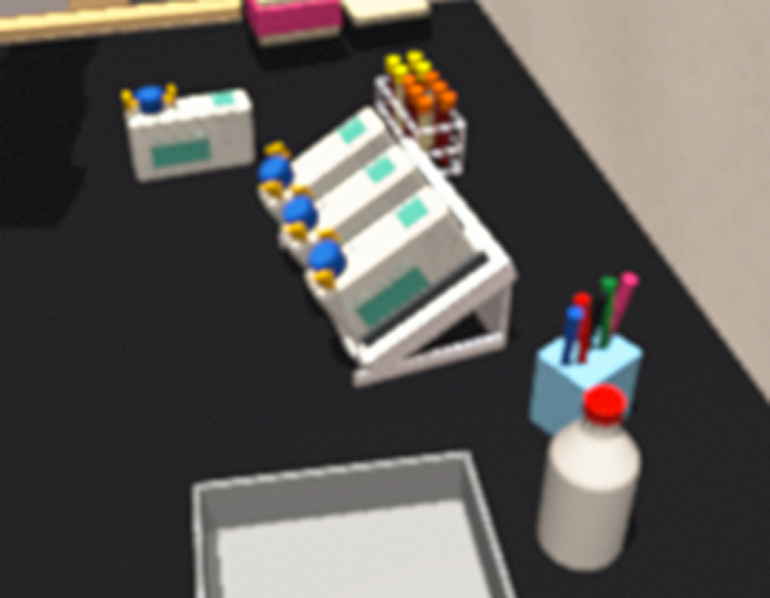

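The top view shows the rack in the centre, low end towards the robot, with blue caps near crop (321,248), (390,237) and (458,227). The fresh pack is on the left with its cap at (113,358), which is +y and cap towards the robot. The crate is on the right. The side view agrees.

```bash
cat > h.py <<'E'
import cv2,numpy as np
from station import *
from scipy.optimize import least_squares
from scipy.spatial.transform import Rotation as R
def Kd(c):
    f=192/np.tan(np.radians(c["vertical_fov"])/2)
    return np.array([[f,0,c["cx"]],[0,f,c["cy"]],[0,0,1]]),np.array([c["k1"],0,0,0,0.])
def proj(c,P):
    K,d=Kd(c); return cv2.projectPoints(np.asarray(P,float).reshape(-1,1,3),np.array(c["rvec"],float),np.array(c["tvec"],float),K,d)[0][:,0]
def ray(c,uv,z):
    K,d=Kd(c); n=cv2.undistortPoints(np.array(uv,float).reshape(-1,1,2),K,d)[:,0]
    Rm=cv2.Rodrigues(np.array(c["rvec"],float))[0]; t=np.array(c["tvec"],float); o=-Rm.T@t
    D=np.c_[n,np.ones(len(n))]@Rm; return o+D*((z-o[2])/D[:,2])[:,None]
def blobs(im,kind,amin=12):
    H=cv2.cvtColor(im,cv2.COLOR_RGB2HSV)
    lo,hi=dict(blue=((100,150,60),(118,255,255)),yellow=((20,170,70),(32,255,255)))[kind]
    n,l,s,ce=cv2.connectedComponentsWithStats(cv2.inRange(H,lo,hi))
    return [(s[i,4],ce[i]) for i in range(1,n) if s[i,4]>=amin]
a=np.linspace(0,2*np.pi,40)
CYL=np.array([[.017*np.cos(t)-.045,.017*np.sin(t),z] for z in(.085+.004,.110) for t in a])
def hullc(c,P):
    m=cv2.moments(cv2.convexHull(proj(c,P).astype(np.float32))); return np.array([m["m10"],m["m01"]])/m["m00"]
def T_pack(x,y,yaw,z=0,tilt=0):  # tilt: x axis up by tilt
    return R.from_euler("z",yaw)*R.from_euler("y",-tilt),np.array([x,y,z])
def W(T,P): return T[0].apply(P)+T[1]
def places(p,s=0.):   # p=x,y,yaw of place_1; s slide down the slope
    c,sn=np.cos(p[2]),np.sin(p[2]); out=[]
    for i in range(3):
        q=T_pack(p[0]-sn*.08*(i-1),p[1]+c*.08*(i-1),p[2],.064,np.pi/6); out.append((q[0],q[1]-q[0].apply([s,0,0])))
    return out
def match(pred,bl):
    B=np.array([b[1] for b in bl]); return B[np.argmin(np.linalg.norm(B-pred,axis=1))]
def fit_rack(views,p0,s=.002):
    def res(p,obs=None):
        return np.concatenate([hullc(c,W(T,CYL))-o for (c,_),ob in zip(views,O) for T,o in zip(places(p,s),ob)])
    O=[[match(hullc(c,W(T,CYL)),b) for T in places(p0,s)] for c,b in views]
    r=least_squares(res,p0,x_scale=[.01,.01,.05]); return r.x,r.fun
TAB=[np.array([[sg*x-.045,y,.085+z] for x in(.026,.030) for y in(-.0085,.0085) for z in(.008,.028)]) for sg in(1,-1)]
def fit_new(views,p0,mk=lambda p:T_pack(*p)):
    def pr(c,T): return [hullc(c,W(T,M)) for M in [CYL]+TAB]
    O=[]
    for c,b,y in views:
        q=pr(c,mk(p0)); O.append([match(q[0],b),match(q[1],y),match(q[2],y)])
    r=least_squares(lambda p:np.concatenate([np.subtract(pr(c,mk(p)),o).ravel() for (c,_,_),o in zip(views,O)]),p0,x_scale=[.01,.01,.05]); return r.x,r.fun
def tool(T,flip=0,along="y"):  # tool z=-pack z; tool y along pack 'along'
    M=T[0].as_matrix(); z=-M[:,2]; y=M[:,1] if along=="y" else M[:,0]
    if flip:y=-y
    return R.from_matrix(np.c_[np.cross(y,z),y,z]).as_quat()
E
python3 - <<'E'
from h import *
V=[];N=[]
for c in("top","side"):
    im=cv2.imread(f"pics/{c}0.png")[:,:,::-1].copy(); k=get_calibration(c)
    b,y=blobs(im,"blue",8),blobs(im,"yellow",3); V.append((k,b)); N.append((k,b,y))
    print(c,[(x[0],np.round(x[1]).tolist()) for x in b],[(x[0],np.round(x[1]).tolist()) for x in y])
ct=V[0][0]
cap=lambda u:np.array(u)/2.286+[80,110]
m=ray(ct,[cap((390,237))],.155)[0];n=ray(ct,[cap((113,358))],.11)[0];print("cap mid",m,"capnew",n)
r,f=fit_rack(V,[m[0]+.094,m[1],.1]);print("rack",r,np.round(f,1))
n,f=fit_new(N[:1],[n[0]+.045,n[1],0]);print("new",n,np.round(f,1))
n,f=fit_new(N,n);print("new",n,np.round(f,1))
print("crate rim",ray(ct,[cap(u) for u in((613,168),(750,173),(755,358),(603,355))],.062).round(3))
print("others",ray(ct,[cap((165,70)),cap((550,60)),cap((682,78))],.1).round(3))
w=get_calibration("wrist");Rw=cv2.Rodrigues(np.array(w["rvec"]))[0];s=state()
Rt=R.from_quat(s["tcp_rot"]).as_matrix();o=-Rw.T@np.array(w["tvec"])
print("cam in tool",Rt.T@(o-s["eef_pos"]),(Rt.T@Rw.T).round(3),w["vertical_fov"])
E
```

```text
top [(np.int32(45), [332.0, 140.0]), (np.int32(119), [280.0, 208.0]), (np.int32(120), [250.0, 213.0]), (np.int32(121), [220.0, 218.0]), (np.int32(134), [129.0, 266.0])] [(np.int32(44), [135.0, 141.0]), (np.int32(46), [124.0, 142.0]), (np.int32(37), [125.0, 152.0]), (np.int32(43), [135.0, 151.0]), (np.int32(26), [271.0, 206.0]), (np.int32(26), [241.0, 211.0]), (np.int32(35), [289.0, 211.0]), (np.int32(24), [211.0, 215.0]), (np.int32(37), [259.0, 216.0]), (np.int32(33), [229.0, 221.0]), (np.int32(22), [130.0, 257.0]), (np.int32(29), [130.0, 276.0])]
side [(np.int32(1496), [130.0, 24.0]), (np.int32(1721), [51.0, 31.0]), (np.int32(67), [182.0, 143.0]), (np.int32(74), [225.0, 169.0]), (np.int32(71), [235.0, 184.0]), (np.int32(88), [244.0, 200.0]), (np.int32(63), [330.0, 225.0])] [(np.int32(124), [273.0, 133.0]), (np.int32(24), [189.0, 142.0]), (np.int32(25), [174.0, 144.0]), (np.int32(28), [227.0, 162.0]), (np.int32(19), [225.0, 176.0]), (np.int32(5), [234.0, 176.0]), (np.int32(22), [234.0, 191.0]), (np.int32(10), [244.0, 192.0]), (np.int32(26), [244.0, 207.0])]
cap mid [0.52673229 0.00275937 0.155     ] capnew [0.3974248  0.32006889 0.11      ]
rack [0.6225152  0.01924658 0.14126191] [-0.9  0.  -0.8 -0.2 -0.9 -0.6 -1.1  1.2 -0.7  1.3  0.8  1.4]
new [ 0.44338757  0.32176668 -0.0185719 ] [ 0.8 -0.1  0.4 -1.3 -1.4  1. ]
new [ 0.44338757  0.32176668 -0.0185719 ] [ 0.8 -0.1  0.4 -1.3 -1.4  1.  -0.3  1.7  0.2  1.4 -0.6  1. ]
crate rim [[ 0.622 -0.276  0.062]
 [ 0.614 -0.447  0.062]
 [ 0.388 -0.433  0.062]
 [ 0.393 -0.251  0.062]]
others [[ 0.743  0.277  0.1  ]
 [ 0.751 -0.197  0.1  ]
 [ 0.726 -0.358  0.1  ]]
cam in tool [ 7.63772014e-02  2.43266445e-05 -9.13766820e-02] [[ 0.001 -0.963 -0.27 ]
 [ 1.     0.001 -0.   ]
 [ 0.    -0.27   0.963]] 58.55573951564563
```

Run:
```python
from h import *
rk=[.6225,.0192,.1413]; nw=T_pack(.4434,.3218,-.0186); cr=T_pack(.505,-.352,.03)
def show(n,T,off,flip,along="y"):
    p=W(T,off); j=solve_ik(p.tolist(),tool(T,flip,along).tolist()); print(n,flip,along,p.round(3),None if j is None else np.round(j,2))
P=places(rk)
for fl in(0,1):
    show("new look",nw,[.0,0,.35],fl); show("new grasp",nw,[.01,0,.123],fl); show("new hi",nw,[.01,0,.30],fl)
    show("rack look",P[1],[-.0,0,.36],fl)
    for i in range(3): show(f"g{i}",P[i],[.01,0,.123],fl); show(f"hi{i}",P[i],[.01,0,.25],fl);show(f"cap{i}",P[i],[-.045,0,.085+.088],fl,"x")
    show("crate",cr,[.01,0,.14],fl);show("crateHi",cr,[.01,0,.26],fl)
```

```text
new look 0 y [0.443 0.322 0.35 ] [ 0.59  0.07  2.   -0.    1.07 -0.97]
new grasp 0 y [0.453 0.322 0.123] [ 0.58  0.42  2.07 -0.    0.65 -0.98]
new hi 0 y [0.453 0.322 0.3  ] [ 0.58  0.14  2.02 -0.    0.98 -0.98]
rack look 0 y [ 0.444 -0.006  0.376] [-0.12 -0.33  2.35  0.22  0.63 -1.98]
g0 0 y [ 0.581 -0.067  0.176] None
hi0 0 y [ 0.519 -0.076  0.286] [-0.26 -0.01  2.27  0.49  0.43 -2.37]
cap0 0 x [ 0.51  -0.078  0.191] None
g1 0 y [0.57  0.012 0.176] None
hi1 0 y [0.507 0.003 0.286] [-0.08 -0.05  2.31  0.3   0.38 -2.05]
cap1 0 x [0.498 0.002 0.191] None
g2 0 y [0.559 0.091 0.176] None
hi2 0 y [0.496 0.082 0.286] [ 0.11 -0.06  2.32  0.04  0.35 -1.64]
cap2 0 x [0.487 0.081 0.191] None
crate 0 y [ 0.515 -0.352  0.14 ] [-0.64  0.47  1.94 -0.    0.73 -2.24]
crateHi 0 y [ 0.515 -0.352  0.26 ] [-0.64  0.3   1.91 -0.    0.93 -2.24]
new look 1 y [0.443 0.322 0.35 ] [ 0.59  0.07  2.   -0.    1.07  2.17]
new grasp 1 y [0.453 0.322 0.123] [ 0.58  0.42  2.07 -0.    0.65  2.16]
new hi 1 y [0.453 0.322 0.3  ] [ 0.58  0.14  2.02 -0.    0.98  2.16]
rack look 1 y [ 0.444 -0.006  0.376] [-0.12 -0.33  2.35  0.22  0.63  1.16]
g0 1 y [ 0.581 -0.067  0.176] None
hi0 1 y [ 0.519 -0.076  0.286] [-0.26 -0.01  2.27  0.49  0.43  0.77]
cap0 1 x [ 0.51  -0.078  0.191] None
g1 1 y [0.57  0.012 0.176] None
hi1 1 y [0.507 0.003 0.286] [-0.08 -0.05  2.31  0.3   0.38  1.09]
cap1 1 x [0.498 0.002 0.191] None
g2 1 y [0.559 0.091 0.176] None
hi2 1 y [0.496 0.082 0.286] [ 0.11 -0.06  2.32  0.04  0.35  1.51]
cap2 1 x [0.487 0.081 0.191] None
crate 1 y [ 0.515 -0.352  0.14 ] [-0.64  0.47  1.94 -0.    0.73  0.9 ]
crateHi 1 y [ 0.515 -0.352  0.26 ] [-0.64  0.3   1.91 -0.    0.93  0.9 ]
```

```bash
cat >> h.py <<'E'
def gpose(T,gp,beta,flip=1,along="y",theta=0,phi=0,back=.06):
    """tool at grasp point gp (pack frame); beta: tool tilted inward from pack normal about pack y; theta about pack z, then phi about tool y"""
    M=T[0]*R.from_euler("z",theta)*R.from_euler("y",beta); A=M.as_matrix(); z=-A[:,2]; y=A[:,1] if along=="y" else A[:,0]
    if flip:y=-y
    Q=R.from_matrix(np.c_[np.cross(y,z),y,z])*R.from_euler("y",phi)
    return (W(T,gp)-back*Q.as_matrix()[:,2]).tolist(),Q.as_quat().tolist()
E
python3 - <<'E'
from h import *
d=np.radians
rk=[.6225,.0192,.1413]; nw=T_pack(.4434,.3218,-.0186); cr=T_pack(.505,-.352,.03);P=places(rk)
f=lambda *a,**k: solve_ik(*gpose(*a,**k))
gp=[.015,0,.063]
for b in(10,15,20,25,30):
  for n,T,fl in [("p0",P[0],1),("p1",P[1],1),("p2",P[2],1),("new",nw,1),("crate",cr,1)]:
    r=[]
    for up in(0,.03,.10):
        TT=(T[0],T[1]+T[0].apply([0,0,up])); j=f(TT,gp,d(b),fl); r.append(None if j is None else np.round(j,2).tolist())
    print(b,n,r)
print("cap")
for i in range(3):
  for fl in(0,1):
    for ph in range(-30,31,5):
      s=""
      for th in(0,.3,.6,.9,1.15):
        j=f(P[i],[-.045,0,.085+.030],0,fl,"x",th,d(ph)); s+=" %s"%("--" if j is None else "%.2f/%.2f/%.2f"%(j[3],j[4],j[5]))
      if s.count("--")<3: print(i,fl,ph,s)
E
```

```text
10 p0 [[-0.18, 0.31, 2.11, 0.28, 0.4, 1.0], [-0.19, 0.24, 2.13, 0.26, 0.45, 1.02], [-0.22, 0.09, 2.17, 0.23, 0.56, 1.04]]
10 p1 [[-0.04, 0.29, 2.14, 0.17, 0.37, 1.25], [-0.04, 0.22, 2.17, 0.15, 0.42, 1.26], [-0.05, 0.06, 2.21, 0.13, 0.53, 1.27]]
10 p2 [[0.12, 0.28, 2.15, 0.02, 0.36, 1.53], [0.12, 0.21, 2.18, 0.02, 0.4, 1.53], [0.12, 0.05, 2.22, 0.02, 0.52, 1.53]]
10 new [[0.53, 0.47, 2.0, 0.12, 0.83, 2.03], [0.53, 0.42, 1.99, 0.12, 0.88, 2.04], [0.53, 0.32, 1.98, 0.11, 1.0, 2.05]]
10 crate [[-0.59, 0.55, 1.85, -0.13, 0.88, 1.04], [-0.59, 0.51, 1.85, -0.13, 0.92, 1.03], [-0.59, 0.41, 1.84, -0.12, 1.03, 1.02]]
15 p0 [[-0.17, 0.33, 2.07, 0.17, 0.5, 1.12], [-0.18, 0.26, 2.09, 0.16, 0.54, 1.12], [-0.2, 0.11, 2.13, 0.14, 0.65, 1.12]]
15 p1 [[-0.03, 0.3, 2.1, 0.1, 0.48, 1.32], [-0.03, 0.24, 2.12, 0.09, 0.52, 1.32], [-0.05, 0.09, 2.17, 0.08, 0.63, 1.32]]
15 p2 [[0.12, 0.3, 2.11, 0.01, 0.47, 1.54], [0.12, 0.23, 2.13, 0.01, 0.51, 1.54], [0.12, 0.08, 2.18, 0.01, 0.63, 1.54]]
15 new [[0.51, 0.5, 1.96, 0.17, 0.91, 1.98], [0.51, 0.45, 1.96, 0.16, 0.96, 1.99], [0.51, 0.35, 1.95, 0.15, 1.08, 2.01]]

[... 4604 characters left out ...]
6/0.45/-1.45 0.29/0.46/-1.51
2 0 20  1.21/0.49/-1.40 0.95/0.52/-1.41 0.70/0.54/-1.44 0.48/0.56/-1.49 0.30/0.57/-1.53
2 0 25  1.24/0.60/-1.46 0.96/0.62/-1.46 0.72/0.64/-1.48 0.49/0.66/-1.51 0.30/0.67/-1.54
2 0 30  1.24/0.70/-1.51 0.97/0.72/-1.50 0.72/0.74/-1.51 0.49/0.76/-1.53 0.30/0.77/-1.55
2 1 -30  1.24/0.70/1.63 0.97/0.72/1.64 0.72/0.74/1.64 0.49/0.76/1.62 0.30/0.77/1.59
2 1 -25  1.24/0.60/1.68 0.96/0.62/1.68 0.72/0.64/1.66 0.49/0.66/1.63 0.30/0.67/1.60
2 1 -20  1.21/0.49/1.74 0.95/0.52/1.73 0.70/0.54/1.70 0.48/0.56/1.66 0.30/0.57/1.61
2 1 -15  1.16/0.39/1.83 0.91/0.41/1.80 0.68/0.44/1.75 0.46/0.45/1.69 0.29/0.46/1.63
2 1 -10  -- 0.83/0.31/1.91 0.62/0.33/1.83 0.43/0.34/1.74 0.28/0.35/1.66
```

Run:
```python
from h import *
d=np.radians
rk=[.6225,.0192,.1413]; n0=[.4434,.3218,-.0186]
move_pose(*gpose(T_pack(*n0),[-.02,0,.285],0,back=0))
sleep(.15)
k=get_calibration("wrist"); im=snapshot("wrist"); cv2.imwrite("pics/wn.png",im[:,:,::-1])
n,f=fit_new([(k,blobs(im,"blue",60),blobs(im,"yellow",30))],n0);print("new",n,f.round(1))
print(state()["t"])
p=gpose(places(rk)[1],[-.03,0,.30],d(20),back=0)
move_pose(*p);sleep(.15)
k2=get_calibration("wrist"); im2=snapshot("wrist"); cv2.imwrite("pics/wr.png",im2[:,:,::-1])
b=blobs(im2,"blue",60)
r,f=fit_rack([(k2,b)],rk,.001);print("rack",r,f.round(1))
T1=places(r,.001)
for P in (im,k,[T_pack(*n)]),(im2,k2,T1):
    for T in P[2]:
        for M,c in((CYL,(255,0,0)),(TAB[0],(0,255,0))): 
            for q in proj(P[1],W(T,M)): cv2.circle(P[0],tuple(int(v) for v in q.round()),1,c,-1)
        for q in proj(P[1],W(T,np.array([[x,y,z] for x in(-.075,.075) for y in(-.023,.023) for z in(0,.085)]))): cv2.circle(P[0],tuple(int(v) for v in q.round()),3,(255,0,255),-1)
cv2.imwrite("pics/both.png",cv2.resize(np.hstack([im,im2])[:,:,::-1],(800,300),interpolation=cv2.INTER_AREA))
s=state();print(s["t"],np.round(s["wrist_force"],2),np.round(s["joint_pos"],2))
```

```text
new [ 0.4434  0.3218 -0.0186] [-0.7  0.3  3.  -2.6 -3.9  2.1]
3.025
rack [0.62190758 0.01721388 0.15047458] [-0.8 -0.2  0.3  0.1  0.5 -0. ]
4.475 [-0.2   0.06 -0.22] [-0.08 -0.12  2.28  0.05  0.81  1.32]
```

View pics/both.png

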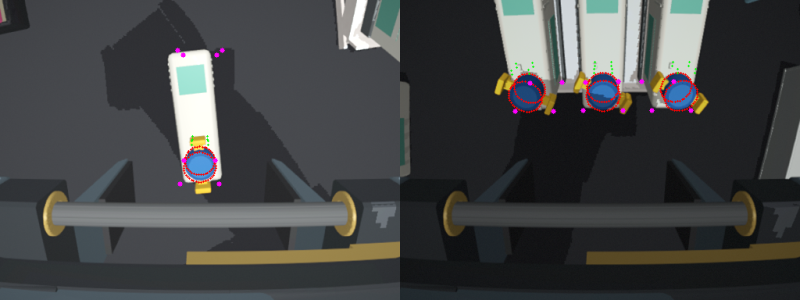

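```bash
python3 - <<'E'
s=open('h.py').read()
s=s.replace("r=least_squares(res,p0,x_scale=[.01,.01,.05]); return r.x,r.fun","return lsq(res,p0)")
s=s.replace("r=least_squares(lambda p:np.concatenate([np","return lsq(lambda p:np.concatenate([np").replace("zip(views,O)]),p0,x_scale=[.01,.01,.05]); return r.x,r.fun","zip(views,O)]),p0)")
s+='''
def lsq(f,p0):
    g=lambda u:np.array(p0)+.01*(u-1); r=least_squares(lambda u:f(g(u)),np.ones(len(p0)),diff_step=.05); return g(r.x),r.fun
'''
open('h.py','w').write(s)
E
cat > c.py <<'E'
from h import *
d=np.radians
j1=[-0.08,-0.12,2.28,.05,.81,1.32]
rk=[.622,.017,.15]; n0=[.4434,.3218,.06]
# wrist cam in tool frame, from the current pose
k2=get_calibration("wrist"); s=state()
Tt=R.from_quat(s["tcp_rot"]).as_matrix(); Rw=cv2.Rodrigues(np.array(k2["rvec"]))[0]
C=Tt.T@Rw.T; o=Tt.T@(-Rw.T@np.array(k2["tvec"])-s["eef_pos"])
p,q=gpose(T_pack(.4434,.3218,-.0186),[-.02,0,.285],0,back=0); A=R.from_quat(q).as_matrix()
Rk=(A@C).T; k=dict(k2,rvec=cv2.Rodrigues(Rk)[0].ravel(),tvec=-Rk@(A@o+p))
im=cv2.imread("pics/wn.png")[:,:,::-1].copy(); im2=cv2.imread("pics/wr.png")[:,:,::-1].copy()
n,f=fit_new([(k,blobs(im,"blue",60),blobs(im,"yellow",30))],n0);print("new",n,f.round(1))
b=blobs(im2,"blue",60)
for sl in(0,.002):
    r,f=fit_rack([(k2,b)],rk,sl);print("rack",r,f.round(1))
for P in (im,k,[T_pack(*n)]),(im2,k2,places(r,.002)):
    for T in P[2]:
        for M,c in((CYL,(255,0,0)),(TAB[0],(0,255,0))): 
            for q in proj(P[1],W(T,M)): cv2.circle(P[0],tuple(int(v) for v in q.round()),0,c,-1)
        for q in proj(P[1],W(T,np.array([[x,y,z] for x in(-.075,.075) for y in(-.023,.023) for z in(0,.085)]))): cv2.circle(P[0],tuple(int(v) for v in q.round()),2,(255,0,255),-1)
cv2.imwrite("pics/both2.png",cv2.resize(np.hstack([im[40:270,180:320],im2[0:160,90:420][:,:,:] if 0 else cv2.copyMakeBorder(im2[0:160,100:420],0,70,0,0,0)])[:,:,::-1],None,fx=1.7,fy=1.7,interpolation=cv2.INTER_CUBIC))
E
python3 c.py
```

```text
new [0.44297539 0.32587616 0.09182812] [ 0.   0.4 -0.2 -2.2  0.2  2.1]
rack [0.62094868 0.01692169 0.14967016] [-0.6 -0.1  0.3  0.1  0.3 -0.1]
rack [0.62275671 0.01718142 0.14967051] [-1.  -0.1  0.3  0.1  0.7 -0.1]
```

View pics/both2.png

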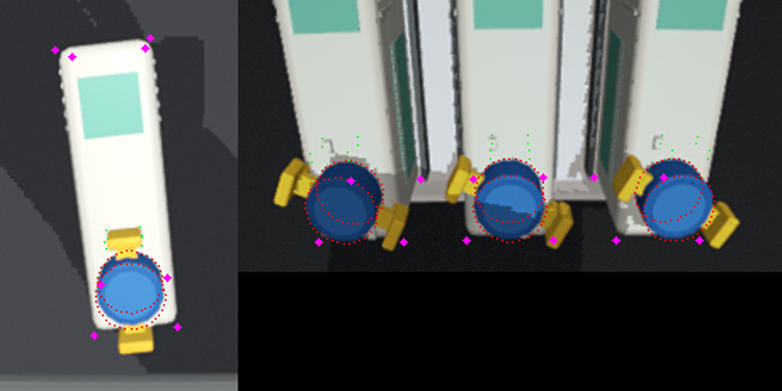

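```bash
cat >> h.py <<'E'
d=np.radians
RK=[.6220,.0171,.1497]; NEW=[.4430,.3259,.0918]; GP=[.015,0,.063]; B=d(20); CR=T_pack(.505,-.352,.03)
def up(T,n=0,v=0): return (T[0],T[1]+T[0].apply([0,0,n])+[0,0,v])
def go(T,speed=.15,gp=GP,**k):
    p,q=gpose(T,gp,B); return movel(p,speed=speed,rot=q,**k)
def force(n=10):
    a=[]
    for _ in range(n): a.append(state()["wrist_force"]); sleep(.02)
    return np.mean(a,0)
E
python3 - <<'E'
from h import *
P=places(RK,.001)
command_gripper(.066,25)
for i in(0,1,2):
    T=P[i]
    move_pose(*gpose(up(T,.085),GP,B))
    go(T,.25); f0=force(8)
    command_gripper(.03,25); w=state()["grip_width"]
    go(up(T,0,.02),.08); sleep(.15); f1=force(10)
    print(i,"width",w,"df",(f1-f0).round(2),"t",state()["t"])
    if abs((f1-f0)[2])<1.8: print("LIGHT",i); break
    go(T,.08); command_gripper(.066); go(up(T,.085),.3)
E
```

```text
0 width 0.046352787480870745 df [-0.09  0.04 -4.33] t 7.4583
1 width 0.0457865559115882 df [-0.08 -0.17 -4.54] t 11.0
2 width 0.045893410278640426 df [-0.38 -0.41 -1.38] t 14.5417
LIGHT 2
```

Run:
```python
from h import *
T=places(RK,.001)[2]
go(up(T,0,.20),.3)
C=T_pack(.5,-.352,.03)
print(state()["grip_width"])
move_pose(*gpose(up(C,.2),GP,B))
hit=go(up(C,.012),.2,guard=6); print("hit",hit,state()["eef_pos"],state()["grip_width"],state()["t"])
command_gripper(.075); go(up(C,.16),.35)
N=T_pack(*NEW)
move_pose(*gpose(up(N,.12),GP,B))
sleep(.1); k=get_calibration("wrist"); im=snapshot("wrist"); cv2.imwrite("pics/wn2.png",im[:,:,::-1])
snapshot("top"); it=snapshot("top"); cv2.imwrite("pics/t2.png",it[:,:,::-1])
b,y=blobs(im,"blue",60),blobs(im,"yellow",30)
try: print(fit_new([(k,b,y)],NEW))
except Exception as e: print(e)
print(state()["t"])
a=cv2.resize(it[110:320,80:430],(400,240)); cv2.imwrite("pics/v2.png",np.hstack([a,cv2.resize(im,(320,240))])[:,:,::-1])
```

```text
0.04605231892101698
hit False [ 0.53612135 -0.35124435  0.1325578 ] 0.046266141802900104 18.05
(array([0.44300394, 0.32595965, 0.08989717]), array([ 0.03962654, -2.11201262, -0.01753591,  0.89656516, -0.02156665,
        1.22817239]))
21.925
```

View pics/v2.png

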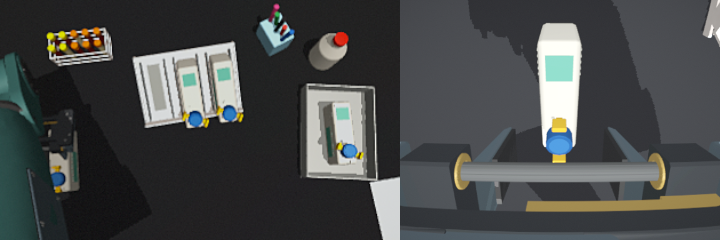

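Run:
```python
from h import *
N=T_pack(.4430,.3260,.0905); T=places(RK,.0)[2]
go(N,.2); f0=force(5); command_gripper(.03,35); print("w",state()["grip_width"])
go(up(N,.16),.2); sleep(.1); print("df",(force(6)-f0).round(2))
move_pose(*gpose(up(T,.16),GP,B))
go(up(T,.03),.2); sleep(.1); f1=force(4)
hit=go(up(T,-.002),.05,guard=7)
s=state(); off=np.array(s["eef_pos"])-gpose(T,GP,B)[0]; print("hit",hit,"n",T[0].inv().apply(off).round(4),(np.array(s["wrist_force"])-f1).round(2),s["t"])
command_gripper(.066); go(up(T,.14),.3)
p=gpose(T,[-.03,0,.30],B,back=0); move_pose(*p); sleep(.15)
k=get_calibration("wrist"); im=snapshot("wrist"); cv2.imwrite("pics/wr3.png",im[:,:,::-1])
b,y=blobs(im,"blue",60),blobs(im,"yellow",30)
mk=lambda q:T_pack(q[0],q[1],q[2],.064-.5*q[3],d(30))
def mk(q): X=T_pack(q[0],q[1],q[2],.064,d(30)); return X
n0=[T[1][0],T[1][1],RK[2]]
n,f=fit_new([(k,b,y)],n0,mk); print(n0,n,f.round(1),state()["t"])
X=mk(n)
for M,c in((CYL,(255,0,0)),(TAB[0],(0,255,0)),(np.array([[x,y,z] for x in(-.075,.075) for y in(-.023,.023) for z in(0,.085)]),(255,0,255))):
    for q in proj(k,W(X,M)): cv2.circle(im,tuple(int(v) for v in q.round()),1,c,-1)
cv2.imwrite("pics/v3.png",cv2.resize(im,(640,480))[:,:,::-1])
```

```text
w 0.04597451702455178
df [-0.19 -0.23 -4.82]
hit True n [-0.0006 -0.0001 -0.0003] [ 0.17 -0.65  0.24] 27.0083
[np.float64(0.6100686804456038), np.float64(0.09620526919043311), 0.1497] [0.60826696 0.09616857 0.15289678] [-0.1  0.1  0.  -1.7  0.   1.9] 28.7417
```

View pics/v3.png

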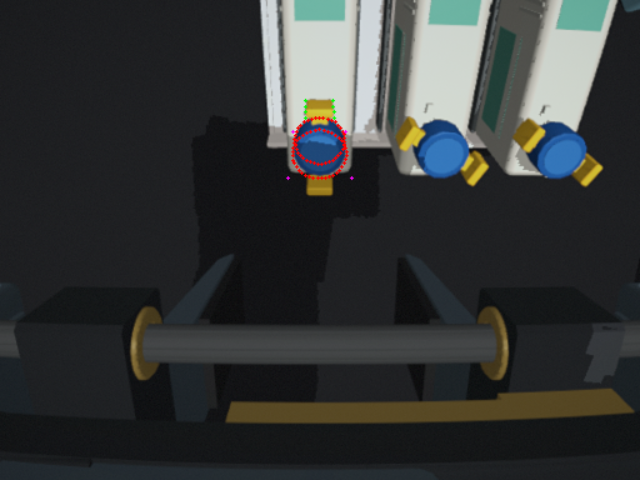

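```bash
cat > cap.py <<'E'
from h import *
X=places(RK,.002)[2]; PH=d(-17)
def cp(th,n=0,h=.012): return gpose(X,[-.045,0,.085+h+n],0,1,"x",th,PH,back=.078)
if __name__=="__main__":
    ths=np.linspace(0,1.14,8)
    for th in ths: assert solve_ik(*cp(th)) is not None,th
    command_gripper(.075); move_pose(*cp(0,.05)); 
    p,q=cp(0); print("guard",movel(p,speed=.08,rot=q,guard=5)); f0=force(5); m0=np.array(state()["moment"])
    command_gripper(.044,18); s=state(); print("w",s["grip_width"],"gf",s["grip_force"],(np.array(s["wrist_force"])-f0).round(1),s["t"])
    if .044<s["grip_width"]<.0545:
        for th in ths[1:]:
            p,q=cp(th); movel(p,speed=.014,rot=q); s=state()
            print(round(th,2),s["grip_width"].__round__(4),(np.array(s["wrist_force"])-f0).round(1),(np.array(s["moment"])-m0).round(2),s["t"])
E
python3 cap.py
```

```text
guard False
w 0.04752422472746549 gf 18.018961250782013 [-6.1 -3.2 10.1] 31.4333
0.16 0.0479 [-6.4 -3.2 11.1] [0.05 0.36 0.18] 31.85
0.33 0.0472 [-6.3 -4.5 11.1] [-0.04  0.39  0.14] 32.2667
0.49 0.0478 [-5.9 -4.1 11.1] [-0.15  0.51  0.21] 32.6833
0.65 0.0478 [-5.4 -3.9 10.3] [-0.25  0.51  0.15] 33.1
0.81 0.0473 [-5.5 -4.3 10.3] [-0.32  0.52  0.09] 33.5167
0.98 0.0473 [-4.6 -3.5  9.8] [-0.37  0.57  0.02] 33.9333
1.14 0.0475 [-4.7 -2.9  9.2] [-0.3   0.42 -0.14] 34.35
```

Run:
```python
from cap import *
p,q=cp(1.20); movel(p,speed=.01,rot=q); print(np.round(state()["moment"],2))
p,q=cp(1.13); 
command_gripper(.064); movel(cp(1.2,.06)[0],speed=.1); print(state()["t"],np.round(state()["wrist_force"],1))
move_pose(*gpose(X,[-.03,0,.30],B,back=0)); sleep(.15)
k=get_calibration("wrist"); im=snapshot("wrist")
y=blobs(im,"yellow",30); b=blobs(im,"blue",60)
# cap angle fit: x,y,theta about cap axis
def mk(qq):
    a=qq[2]; Rz=R.from_euler("z",a); c=np.array([-.045,0,0]); t=c-Rz.apply(c); return (X[0]*Rz,X[1]+X[0].apply(t+[qq[0],qq[1],0]))
print(fit_new([(k,b,y)],[0,0,1.1],mk), state()["t"])
it=snapshot("top")
a=cv2.resize(it[110:320,80:430],(400,240)); cv2.imwrite("pics/v4.png",np.hstack([cv2.resize(im[30:240,130:512],(400,240)),a])[:,:,::-1])
```

```text
[-0.59  0.88 -0.69]
35.85 [-0.1 -0.1 -0.2]
(array([-1.64749586e-04, -1.04443302e-03,  1.13940159e+00]), array([ 0.62975255, -0.13779305, -3.3392479 , -1.2312585 ,  2.84943488,
        1.8513719 ])) 36.4333
```

View pics/v4.png

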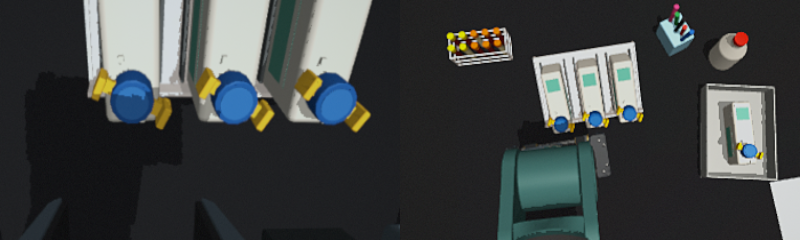

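The fresh pack is seated and its cap angle fits at about 1.1 rad, with a firm stop torque felt. The other packs and the bystanders look unmoved.

```bash
python3 -c "
from station import *
print(job_done(),state()['t'])"
```

```text
the job is handed in; nothing more can be done
the job is handed in; nothing more can be done
```

The job is handed in, with no verdict shown: the light pack was in place_2 and is now in the returns crate, the two full ones are back in their places, and the fresh pack is seated in place_2 with its cap turned to the open stop, at about 36 s of the 72 s allowed.

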